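# Put the piled-up tools back in their holders

### The arm

A 7-joint arm with a two-finger parallel gripper is mounted at the origin on the work surface. World frame = base frame: x ahead of the robot, y to its left, z up, the work surface at z = 0. Lengths are in m, angles in rad, forces in N, time in s.
With the tool pointing down it reaches from about 0.4 to 0.85 m from the base axis. Payload 10.4 kg.
Tool frame: the origin (TCP) lies on the centre line of the jaws, within the pads' length; the fingertips stand 14 mm ahead of it and the grasp point (between the pads) lies 5 mm behind it (manip.tip_reach is the distance from the TCP to the fingertips, in m); z points along the fingers, y is the line along which they close (so a half turn about z gives the same grasp; the last joint's range is limited). The gripper opens to 85 mm and grips with 20 to 120 N. Pads are 22 mm wide; open, the fingers measure 114 mm over their backs; the gripper's body (76 mm by 85 mm) begins 54 mm behind the grasp point. The pads swing forward as they close: fully open they stand 13 mm farther back than shut.
Start: joints at [-1.323, 0.332, -0.065, 1.46, 0.022, 1.35, -0.088], TCP at [0.167, 0.602, 0.245] pointing down, gripper open.
Joint ranges: [-2.6, 2.6], [-0.5, 2.12], [-1.47, 1.34], [0.16, 2.42], [-1.27, 4.41], [0.06, 2.06], [-2.6, 2.6]. Speed limits (rad/s): [2.22, 2.22, 2.79, 2.79, 3.14, 3.14, 3.14].

### API

Orientations are given as a unit quaternion [x, y, z, w].
In Python, from workcell import manip gives the robot as it stands.
- The arm moves only by the shell command python3 -m pendant 'ROWS' [FORCE]. ROWS is JSON, a list of rows, each a list of 7 numbers: the shift along the tool's x, y, z in units of 50 mm (1.0 is 50 mm), then the turn, a rotation vector about the tool's x, y, z in units of 8 degrees (1.0 is 8 degrees), then the opening, from -1 (shut) to 1 (fully open), so that 0 is half open. In form: [[dx, dy, dz, ax, ay, az, jaw], ...]. A call has exactly 10 rows; each row is the pose to reach, as a shift and turn from the pose commanded when the call began, along the tool's axes at that moment; what a row does not reach only later rows make up. A row lasts 1/8 s, in which the tool goes at most 62.5 mm and 10.7 degrees, less where a joint would pass 70% of its speed; a pose out of reach is approached as far as the arm can. A call with a gripper value outside its range is refused whole. The fingers move at their own pace and stop on an object; FORCE is the grip in N (left out, the last holds). Time passes only in rows, so rows that repeat a pose let the fingers close, or fill a call up. It gives the time, the measured TCP pose, the force, the opening and the grip force at its end, in the units of the state.
- manip.get_obs(): the state, without advancing time (a new reading comes with each control period).
- manip.camera(name): name is "scene" or "side" or "wrist"; returns (picture, depth): 384x512x3 uint8, red, green, blue; 384x512 float32, m along the optical axis (not along the pixel's ray), 0 where there is no reading.
- manip.get_calibration(name): a dict with "fx", "fy", "cx", "cy" (pixels), "xyz" and "orientation" of the camera in the world. Camera axes: x right, y up, looking along -z (the intrinsics and any distortion apply to the point x, -y, -z); pixel columns grow to the right and rows downward; lengths in m; the calibration is good to about 2 mm. A picture is of the moment at which its call begins: read the wrist's pose just before it. get_calibration takes no time and is no camera call; for the wrist camera it gives the pose at the moment of the call.
- manip.hand_in(): hands the job in; it is judged then, once.
Trained networks look in the newest picture that a camera, given by its name, has taken for a name from the list of things; names that differ only in an ending like _2 or _b are one class to them, and where a whole thing is asked for, a point or a joint stands for the part that bears it (a point fixed in the world has none). Each returns a list of dicts, best first, with "p" (0 to 1); they miss things now and then, are a little off and sometimes report something else, mostly with a low value. They report only what shows in the picture. A call takes as long as a camera call. They do not tell look-alikes from the thing itself.
- manip.find_in(thing, camera): "box" ([left, top, right, bottom] in pixels, round what is visible of it).
- manip.trace(thing, camera): "pixels" (384x512 bool, what is visible of it) and "box" ([left, top, right, bottom] in pixels, round what is visible of it).
- manip.tip_of(thing, camera): "pixel" ([column, row] in pixels: a listed point, or the origin of a listed thing).
The state is a dict: "clock": time; "joint_pos": joint angles; "joint_velocities": joint speeds; "tau": joint torques, N m; "position": TCP position; "ee_rot": TCP orientation; "ft_force": force on the tool from outside, world axes, zero at the start; "torque": the same for the moment, N m; "grip_width": opening from 0.0 (shut) to 1.0 (fully open); "grasp_force": force on a finger pad.
Only numpy, scipy, OpenCV 4.12 (cv2) and the standard library are available. Lean on these libraries where they do the work, as an engineer would, in place of code of your own. Each camera call takes 0.05 s, during which the arm holds its last target. There are 200 camera calls.

### The job

Tidy the bench after the job: take the pile of tools apart and put all four tools away, the tape roll lying flat over the upright post, the tape measure lying flat in the open bin, the screw jar standing in the round recess of the plywood block, and the torpedo level lying in the level-shaped recess of the foam inlay, right down on its floor. Set each tool down rather than dropping it, and leave the hammer and the wrench where they lie.

Things in the scene. Friction and masses are not known exactly. Their poses are not given: they have to be found in the camera images.
- tape_roll: Loose roll of cream masking tape lying flat: a ring of 110 mm outer diameter, 76 mm inner diameter (brown cardboard core), so its wall is 17 mm thick, and 24 mm high; 130 g. Origin: centre of its underside, z up. Either it or the level is the bottom of the pile; the other lies by itself on the bench.
- level: Loose torpedo level lying on its broad side, black with three green vials: 180 mm long (its x), 44 mm wide (its y), 24 mm high; 210 g. Origin: centre of its underside, z up. Either it or the tape roll is the bottom of the pile; the other lies by itself on the bench. Both ways round in its inlay are right.
- tape_measure: Loose grey and black tape measure lying on its side: a rounded block 80 mm long (its x), 66 mm wide (its y; flat parallel faces), 40 mm high; a small blade hook sticks out another 6 mm at -x; about 320 g. Origin: centre of its underside, z up. It lies in the middle of the pile, on the tape roll or the level (both 24 mm high), centred on it within a few mm.
- screw_jar: Loose clear jar of screws: body 46 mm in diameter, with a ribbed blue lid 50 mm in diameter over the top 15 mm; 60 mm high in all; 110 g. Origin: centre of its underside, z up. It stands at the top of the pile, on the tape measure (its foot 64 mm above the bench).
- tape_post: Fixed tape holder: round wooden base 132 mm in diameter and 12 mm thick with an upright steel post at its centre, 16 mm in diameter, whose tip is 52 mm above the bench. Origin: centre of its underside, on the bench. The tape roll goes over the post and lies flat on the base.
- bin: Fixed open blue plastic bin, 140 mm (its x) by 110 mm (its y), 44 mm high, walls and floor 3 mm thick (two small hooks on its +x wall). Origin: centre of its underside, on the bench. The tape measure lies flat on its floor, anywhere inside.
- jar_block: Fixed plywood block 100 by 100 by 28 mm with one round recess in the middle of its top, 66 mm in diameter and 14 mm deep (its floor is 14 mm above the bench). Origin: centre of its underside, on the bench. The jar stands in the recess.
- foam_inlay: Fixed two-tone foam inlay, 230 mm (its x) by 110 mm (its y) and 22 mm high: black with an oblong recess 203 mm (x) by 58 mm (y) whose yellow floor is 8 mm above the bench; at the middle of both long sides a finger notch 46 mm wide (x) is open down to that floor and out to the edge. Origin: centre of its underside, on the bench. The level lies in the recess, along its x.
- hammer: Bystander: loose claw hammer lying flat on the bench to the left of the robot, about 290 mm long (its x, head at +x), head 130 mm over face and claws; origin near the middle of its length. To be left where it lies.
- wrench: Bystander: loose steel wrench, 170 mm long (its x), lying flat in front of the robot between the pile and the tool that lies by itself; origin near its middle. To be left where it lies.
Mind the look-alikes: they are no part of the job. Leave any pink or purple look-alike of the tape_roll alone. What is shaped like the screw_jar but yellow is not meant.

How it is judged:
By the outcome, as a careful person would: the job done as asked, in the order asked, and still so for the second after the job is handed in, with the robot touching nothing.
It also fails if it takes over 120 s, if anything falls off the work surface, if the arm or the gripper's body presses on something with over 40 N, if the wrist force passes 120 N, or if a joint passes its speed limit or range.

## Working session

There is one attempt and no reset: what is moved stays moved. The work goes in short steps, Python scripts to look and compute and a shell command to move; the robot and the scene stay as the last step left them, time stands still between calls to the robot, and variables do not carry over. Pictures are saved under pics/ and viewed, at most 14 in all, crops included, and the job is handed in when it is done.

```bash
ls; mkdir -p pics; cat > h.py <<'E'
import numpy as np, cv2
from scipy.spatial.transform import Rotation as R
from workcell import manip
def cloud(cam, d, cal):
    v,u=np.mgrid[0:384,0:512]
    x=(u-cal['cx'])/cal['fx']*d; y=(v-cal['cy'])/cal['fy']*d
    P=np.stack([x,-y,-d],-1)
    W=P@R.from_quat(cal['orientation']).as_matrix().T+np.array(cal['xyz'])
    W[d<=0]=np.nan
    return W
def shot(cam,name=None):
    cal=manip.get_calibration(cam); im,d=manip.camera(cam)
    if name: cv2.imwrite('pics/'+name,im[:,:,::-1])
    return im,d,cloud(cam,d,cal),cal
E
python3 - <<'E'
from h import *
o=manip.get_obs();print(o)
ims=[]
for c in ['scene','side']:
    im,d,W,cal=shot(c); print(c,cal); ims.append(im)
    np.savez(f'{c}0.npz',im=im,W=W)
    for t in ['tape_roll','level','tape_measure','screw_jar','tape_post','bin','jar_block','foam_inlay','hammer','wrench']:
        for r in manip.trace(t,c)[:3]:
            m=r['pixels']; w=W[m]; w=w[~np.isnan(w[:,0])]
            if len(w) and r['p']>.2: print(c,t,round(r['p'],2),r['box'],'med',np.median(w,0).round(3),'lo',np.percentile(w,2,0).round(3),'hi',np.percentile(w,98,0).round(3))
cv2.imwrite('pics/a.png',cv2.resize(ims[0],(768,576))[:,:,::-1]);cv2.imwrite('pics/b.png',cv2.resize(ims[1],(768,576))[:,:,::-1])
E
```

```text
pics
{'clock': 0.0, 'joint_pos': array([-1.32260738,  0.33284812, -0.06469395,  1.46093523,  0.02159892,
        1.34989081, -0.08850526]), 'joint_velocities': array([ 0.00149438, -0.00128935, -0.00120414, -0.00034182,  0.00058963,
        0.00168649, -0.00124846]), 'tau': array([-4.37143699e-04, -6.25436139e+01,  4.88545094e-02, -3.91608024e+01,
        1.62189861e-02,  9.83559410e-03, -6.10736890e-06]), 'position': array([0.16709582, 0.60188591, 0.24453364]), 'ee_rot': array([ 1.34976376e-01,  9.90848574e-01, -6.90360428e-04, -6.10632192e-05]), 'ft_force': array([-1.03386882, -0.07837591, -0.18800503]), 'torque': array([-0.03123365, -0.03086041, -0.00273389]), 'grasp_force': 0.0, 'grip_width': 1.0003189521199394}
scene {'fx': 473.45429997491465, 'fy': 473.45429997491465, 'cx': 255.65211065685634, 'cy': 196.76421803260828, 'xyz': array([1.05374062, 0.99163232, 1.1437983 ]), 'orientation': array([0.09446955, 0.38350403, 0.88609716, 0.24255308])}
scene tape_roll 0.97 [179.5, 263.8, 214.8, 304.5] med [0.805 0.187 0.023] lo [0.754 0.128 0.001] hi [0.855 0.233 0.029]
scene tape_roll 0.64
[... 3214 characters left out ...]
, 168.3, 245.1, 188.8] med [0.451 0.12  0.022] lo [0.401 0.076 0.002] hi [0.5   0.178 0.028]
side jar_block 0.64 [233.4, 268.1, 289.8, 313.0] med [ 0.502 -0.393  0.027] lo [ 0.453 -0.434  0.003] hi [ 0.551 -0.335  0.031]
side foam_inlay 0.85 [270.3, 156.1, 317.4, 195.6] med [0.659 0.132 0.014] lo [0.604 0.036 0.002] hi [0.711 0.257 0.026]
side hammer 0.76 [152.3, 136.0, 189.6, 176.5] med [0.263 0.423 0.022] lo [0.178 0.191 0.002] hi [0.294 0.471 0.029]
side hammer 0.74 [198.9, 199.3, 253.4, 210.3] med [ 0.41  -0.012  0.008] lo [ 0.36  -0.047  0.001] hi [0.508 0.013 0.023]
side wrench 0.72 [199.5, 201.9, 255.3, 208.9] med [ 0.405 -0.012  0.008] lo [ 0.36  -0.029  0.   ] hi [0.509 0.006 0.011]
```

```bash
python3 - <<'E'
from h import *
a=np.load('scene0.npz')['im'];b=np.load('side0.npz')['im']
c=np.vstack([cv2.resize(a[125:330,160:440],(800,586),interpolation=cv2.INTER_CUBIC)]);cv2.imwrite('pics/c.png',c[:,:,::-1])
c=cv2.resize(b[120:330,120:400],(800,600),interpolation=cv2.INTER_CUBIC);cv2.imwrite('pics/d.png',c[:,:,::-1])
E
```

```text
(no output)
```

View pics/c.png

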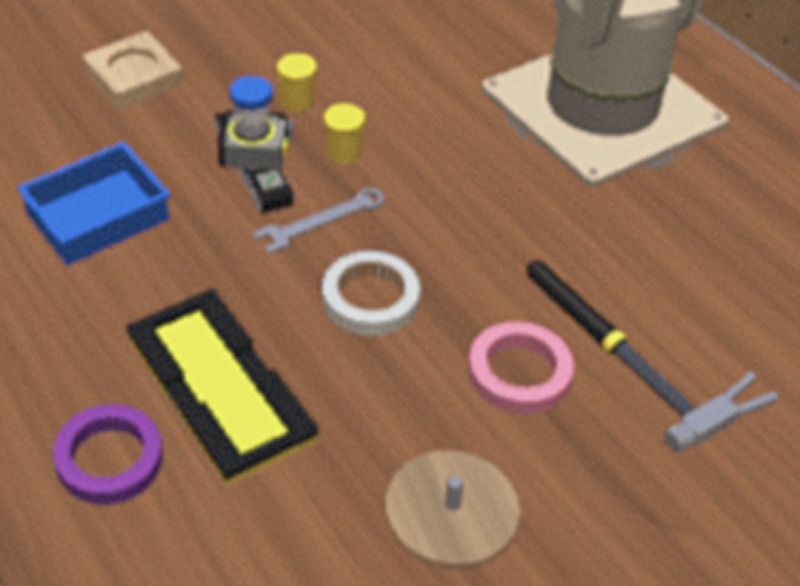

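View pics/d.png

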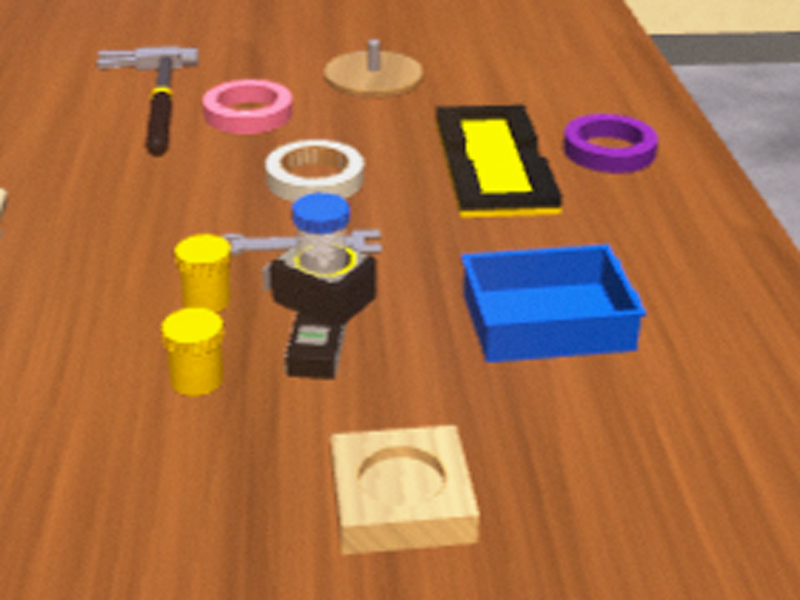

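```bash
python3 - <<'E'
from h import *
print('tip',manip.tip_reach)
S=np.load('scene0.npz');D=np.load('side0.npz')
P={k:np.hstack([v['W'].reshape(-1,3),v['im'].reshape(-1,3)]) for k,v in (('scene',S),('side',D))}
for k in P: P[k]=P[k][~np.isnan(P[k][:,0])]
def sel(k,x0,x1,y0,y1,z0,z1):
    p=P[k];return p[(p[:,0]>x0)&(p[:,0]<x1)&(p[:,1]>y0)&(p[:,1]<y1)&(p[:,2]>z0)&(p[:,2]<z1)]
from scipy.optimize import least_squares
def rect(n,*a):
    for k in P:
        p=sel(k,*a); 
        if len(p)<8: print(n,k,len(p));continue
        (c,wh,ang)=cv2.minAreaRect((p[:,:2]*1000).astype(np.float32)); print(n,k,len(p),np.round(c,1),np.round(wh,1),round(ang,1),'med z',np.median(p[:,2]).round(4))
rect('roll',.38,.53,.06,.2,.019,.04)
rect('post',.45,.62,.33,.49,.006,.02)
rect('tip',.51,.57,.37,.44,.035,.06)
rect('bin',.57,.75,-.24,-.07,.039,.055)
rect('block',.43,.57,-.47,-.31,.022,.04)
rect('foam',.58,.73,.02,.29,.016,.035)
rect('measure',.38,.52,-.2,-.07,.058,.075)
rect('jarlid',.40,.5,-.2,-.07,.118,.14)
rect('levelL',.4,.5,-.26,-.03,.018,.03)
E
```

```text
tip 0.014
roll scene 397 [450.7 129.8] [111.9 106.8] 56.1 med z 0.0247
roll side 324 [451.  127.3] [108.4 108.1] 72.1 med z 0.0249
post scene 1431 [535.1 402.3] [145.8 149.9] 84.0 med z 0.0123
post side 414 [536.9 403.3] [129.4 129.9] 86.7 med z 0.0135
tip scene 38 [538.2 409.6] [13.1 14.7] 51.8 med z 0.0479
tip side 22 [535.1 408.1] [18.6 11.3] 86.1 med z 0.0464
bin scene 293 [ 661.3 -159.1] [150.7 124.1] 4.1 med z 0.044
bin side 455 [ 660.2 -157.4] [148.1 124.1] 3.7 med z 0.0443
block scene 325 [ 502.7 -381. ] [102.4 112.6] 3.5 med z 0.0282
block side 1158 [ 502.2 -382.2] [100.6 105.2] 2.2 med z 0.0287
foam scene 1088 [659.8 152. ] [236.5 112.3] 90.0 med z 0.0223
foam side 653 [658.7 152.4] [110.8 239.5] 0.1 med z 0.023
measure scene 223 [ 451.9 -136. ] [71.3 84.9] 49.7 med z 0.065
measure side 336 [ 450.1 -138.1] [66.2 87.7] 52.8 med z 0.0652
jarlid scene 125 [ 453.7 -137.4] [51.1 49. ] 64.0 med z 0.1245
jarlid side 197 [ 450.8 -142.7] [49.2 48.5] 88.9 med z 0.1248
levelL scene 176 [ 470.  -139.6] [ 58.6 186.4] 3.3 med z 0.0248
levelL side 326 [ 451.1 -142. ] [183.9  85. ] 64.9 med z 0.025
```

```bash
cat >> h.py <<'E'
def go(x,y,z,jaw_deg):
    """rows numbers to bring tool down-pointing at xyz with jaw axis at jaw_deg (world, mod 180)"""
    o=manip.get_obs(); r=R.from_quat(o['ee_rot']); M=r.as_matrix()
    best=None
    for k in (0,180):
        a=np.radians(jaw_deg+k); Y=np.array([np.cos(a),np.sin(a),0]);Z=np.array([0,0,-1.]);X=np.cross(Y,Z)
        rv=(r.inv()*R.from_matrix(np.c_[X,Y,Z])).as_rotvec()
        if best is None or np.linalg.norm(rv)<np.linalg.norm(best): best=rv
    d=M.T@(np.array([x,y,z])-o['position'])
    print('now',o['position'].round(4),'jaw',np.degrees(np.arctan2(M[1,1],M[0,1])).round(1),'q7',o['joint_pos'][6].round(2),'F',o['ft_force'].round(1),'w',round(o['grip_width'],3),'g',round(o['grasp_force'],1))
    print('row',(d/.05).round(2),(np.degrees(best)/8).round(2))
E
python3 -c "
from h import *
go(.451,.1745,.15,90)"
```

```text
now [0.1672 0.6022 0.2453] jaw 74.5 q7 -0.09 F [0.8 0.5 0.3] w 1.001 g 0.0
row [-7.76 -6.72  1.91] [ 0.   -0.   -1.94]
```

```bash
python3 -m pendant '[[-7.76,-6.72,1.9,0,0,-1.94,0],[-7.76,-6.72,1.9,0,0,-1.94,0],[-7.76,-6.72,1.9,0,0,-1.94,0],[-7.76,-6.72,1.9,0,0,-1.94,0],[-7.76,-6.72,1.9,0,0,-1.94,0],[-7.76,-6.72,1.9,0,0,-1.94,0],[-7.76,-6.72,1.9,0,0,-1.94,0],[-7.76,-6.72,1.9,0,0,-1.94,0],[-7.76,-6.72,1.9,0,0,-1.94,0],[-7.76,-6.72,1.9,0,0,-1.94,0]]' 40
python3 - <<'E'
from h import *
im,d,W,cal=shot('wrist','w1.png')
for r in manip.trace('tape_roll','wrist')[:2]:
    m=r['pixels']&(np.abs(W[:,:,2]-.024)<.005); p=W[m]
    c,ra=cv2.minEnclosingCircle((p[:,:2]*1000).astype(np.float32)); print(r['p'],r['box'],c,ra,np.median(p,0),im[m].mean(0))
go(.451,.1745,.02,90)
E
```

```text
clock: 2.35
position: [0.4518, 0.1731, 0.1502]
ee_rot: [0.002, 1.0, -0.0, -0.0]
ft_force: [-0.4, 0.6, -0.0]
grip_width: 0.501
grasp_force: 0.0
0.93 [350.1, 1.5, 502.1, 152.9] (371.7096252441406, 305.4251403808594) 55.12846374511719 [0.36508943 0.30530981 0.02326923] [246.45956989 203.52924731 224.56989247]
0.69 [138.3, 117.2, 271.1, 240.9] (449.4125061035156, 131.09039306640625) 54.824440002441406 [0.44076339 0.13291231 0.02339269] [238.99778467 236.65913454 230.42829715]
now [0.4509 0.1755 0.1505] jaw 90.0 q7 1.13 F [-0.2  0.1 -0.1] w 0.501 g 0.0
row [-0.   -0.02  2.61] [0. 0. 0.]
```

View pics/w1.png

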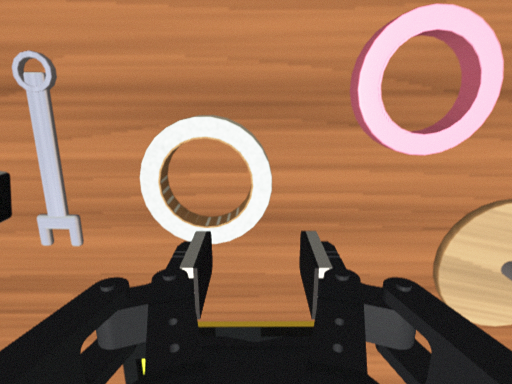

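```bash
python3 -m pendant '[[0,0,0.8,0,0,0,0],[0,0,1.5,0,0,0,0],[0,0,2.0,0,0,0,0],[0,0,2.4,0,0,0,0],[0,0,2.6,0,0,0,0],[0,0,2.6,0,0,0,0],[0,0,2.6,0,0,0,-1],[0,0,2.6,0,0,0,-1],[0,0,2.6,0,0,0,-1],[0,0,2.6,0,0,0,-1]]' 40
python3 -c "
from h import *
go(.536,.4515,.12,90)"
```

```text
clock: 3.7
position: [0.4518, 0.1754, 0.0213]
ee_rot: [-0.0, 1.0, 0.001, 0.001]
ft_force: [-1.5, 0.5, 5.8]
grip_width: 0.198
grasp_force: 38.2
now [0.4518 0.1754 0.0213] jaw 90.0 q7 1.19 F [-1.5  0.5  5.8] w 0.198 g 38.2
row [-1.69  5.53 -1.96] [0.01 0.01 0.  ]
```

```bash
python3 -m pendant '[[0,0,-0.6,0,0,0,-1],[0,0,-1.2,0,0,0,-1],[0,0,-1.9,0,0,0,-1],[-0.5,1.2,-1.9,0,0,0,-1],[-0.8,2.4,-1.9,0,0,0,-1],[-1.2,3.6,-1.9,0,0,0,-1],[-1.5,4.8,-1.9,0,0,0,-1],[-1.69,5.53,-1.9,0,0,0,-1],[-1.69,5.53,-1.9,0,0,0,-1],[-1.69,5.53,-1.9,0,0,0,-1]]'
python3 - <<'E'
from h import *
im,d,W,cal=shot('wrist','w2.png')
go(.536,.4515,.12,90)
# ring held & post in all cams
def fit(n,W,m):
    p=W[m]; p=p[~np.isnan(p[:,0])]
    if len(p)<8: print(n,len(p));return
    c,r=cv2.minEnclosingCircle((p[:,:2]*1000).astype(np.float32)); print(n,len(p),np.round(c,1),round(r,1),np.percentile(p[:,2],[5,50,95]).round(4))
for c in ['wrist','scene','side']:
    if c!='wrist': im,d,W,cal=shot(c)
    z=W[:,:,2]; near=(np.abs(W[:,:,0]-.536)<.09)&(np.abs(W[:,:,1]-.405)<.09)
    b=(im.min(-1)>150)
    fit(c+' ring',W,near&(z>.09)&(z<.14)&b)
    fit(c+' base',W,near&(z>.007)&(z<.018))
    fit(c+' tip',W,near&(z>.035)&(z<.056))
E
```

```text
clock: 4.95
position: [0.5358, 0.4502, 0.1151]
ee_rot: [0.0, 1.0, -0.001, -0.0]
ft_force: [0.5, -0.8, -1.5]
grip_width: 0.197
grasp_force: 39.9
now [0.536  0.4498 0.1154] jaw 89.9 q7 0.88 F [ 0.8 -0.3 -1.8] w 0.196 g 39.9
row [ 0.    0.03 -0.09] [-0.01  0.   -0.01]
wrist ring 16449 [535.9 407. ] 57.7 [0.1161 0.1171 0.1182]
wrist base 11824 [535.9 410.1] 65.8 [0.0103 0.0114 0.0125]
wrist tip 485 [535.7 410.2] 7.9 [0.0421 0.0507 0.0523]
scene ring 318 [538.7 402.4] 54.3 [0.115  0.1181 0.122 ]
scene base 1077 [525.1 407.2] 91.1 [0.0084 0.0122 0.016 ]
scene tip 1
side ring 152 [537.3 397.8] 57.2 [0.1092 0.1196 0.1216]
side base 402 [533.8 405.1] 69.3 [0.009  0.0136 0.0162]
side tip 23 [537.2 404.3] 8.9 [0.0357 0.047  0.0539]
```

View pics/w2.png

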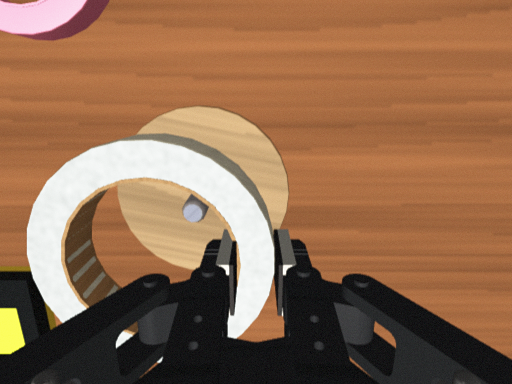

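```bash
python3 -m pendant '[[0,0.08,0.4,0,0,0,-1],[0,0.08,0.8,0,0,0,-1],[0,0.08,1.1,0,0,0,-1],[0,0.08,1.3,0,0,0,-1],[0,0.08,1.45,0,0,0,-1],[0,0.08,1.55,0,0,0,-1],[0,0.08,1.6,0,0,0,-1],[0,0.08,1.63,0,0,0,-1],[0,0.08,1.65,0,0,0,-1],[0,0.08,1.65,0,0,0,-1]]'
```

```text
clock: 6.35
position: [0.5358, 0.4554, 0.0335]
ee_rot: [-0.0, 1.0, 0.0, 0.0]
ft_force: [-1.1, -1.6, 3.8]
grip_width: 0.202
grasp_force: 40.3
```

```bash
python3 -m pendant '[[0,0,0,0,0,0,-0.45],[0,0,0,0,0,0,-0.4],[0,0,0,0,0,0,-0.4],[0,0,-0.3,0,0,0,-0.4],[0,0,-0.8,0,0,0,-0.4],[0,0,-1.6,0,0,0,-0.4],[0,0,-2.6,0,0,0,-0.4],[0,0,-3.4,0,0,0,0],[0,0,-3.4,0,0,0,1],[0,0,-3.4,0,0,0,1]]'
python3 - <<'E'
from h import *
im,d,W,cal=shot('wrist','w3.png')
z=W[:,:,2]; near=(np.abs(W[:,:,0]-.536)<.1)&(np.abs(W[:,:,1]-.41)<.1)
for n,m in (('ring',near&(z>.031)&(z<.041)&(im.min(-1)>170)),('tip',near&(z>.045)&(z<.06))):
    p=W[m];c,r=cv2.minEnclosingCircle((p[:,:2]*1000).astype(np.float32));print(n,len(p),np.round(c,1),r,np.percentile(p[:,2],[5,50,95]).round(4))
go(.452,-.139,.22,90)
E
```

```text
clock: 7.6
position: [0.5355, 0.4551, 0.203]
ee_rot: [-0.0, 1.0, 0.0, 0.0]
ft_force: [0.1, 0.5, -0.2]
grip_width: 0.905
grasp_force: 0.0
ring 4861 [534.9 409.1] 54.763851165771484 [0.0342 0.0354 0.0366]
tip 227 [535.8 410.2] 7.906414985656738 [0.0464 0.0509 0.0524]
now [0.5352 0.4549 0.2021] jaw 90.0 q7 0.87 F [ 0.3 -0.6 -0.5] w 0.979 g 0.0
row [  1.67 -11.88  -0.35] [-0.01 -0.01  0.  ]
```

```bash
python3 -m pendant '[[0.17,-1.2,-0.35,0,0,0,1],[0.33,-2.4,-0.35,0,0,0,1],[0.5,-3.6,-0.35,0,0,0,1],[0.67,-4.8,-0.35,0,0,0,1],[0.84,-6,-0.35,0,0,0,1],[1.0,-7.2,-0.35,0,0,0,1],[1.2,-8.4,-0.35,0,0,0,1],[1.4,-9.6,-0.35,0,0,0,1],[1.55,-10.8,-0.35,0,0,0,1],[1.67,-11.9,-0.35,0,0,0,1]]'
python3 - <<'E'
from h import *
im,d,W,cal=shot('wrist','w4.png')
z=W[:,:,2]; near=(np.abs(W[:,:,0]-.452)<.06)&(np.abs(W[:,:,1]+.139)<.06)
for n,m in (('lid',near&(z>.118)&(z<.13)),('meas',near&(z>.058)&(z<.07)),('level',(z>.018)&(z<.03)&(np.abs(W[:,:,0]-.452)<.08)&(np.abs(W[:,:,1]+.139)<.12))):
    p=W[m]
    if len(p)<5: print(n,len(p));continue
    c,r=cv2.minEnclosingCircle((p[:,:2]*1000).astype(np.float32));print(n,len(p),np.round(c,1),r,cv2.minAreaRect((p[:,:2]*1000).astype(np.float32)),np.percentile(p[:,2],[5,50,95]).round(4))
go(.452,-.139,.112,90)
E
```

```text
clock: 8.9
position: [0.451, -0.1417, 0.2196]
ee_rot: [0.0, 1.0, 0.0, -0.001]
ft_force: [1.4, 0.0, 0.2]
grip_width: 1.001
grasp_force: 0.0
lid 3475 [ 449.7 -139.2] 25.949594497680664 ((449.573974609375, -139.22142028808594), (50.965755462646484, 51.02922058105469), 75.82386779785156) [0.1221 0.1234 0.1244]
meas 2562 [ 449.2 -136.9] 48.01543045043945 ((450.45458984375, -135.84449768066406), (66.49980163574219, 83.69385528564453), 51.813724517822266) [0.0619 0.0634 0.0648]
level 3852 [ 450.9 -138.9] 91.15777587890625 ((438.350341796875, -136.69622802734375), (179.97909545898438, 70.32620239257812), 80.12468719482422) [0.0214 0.0234 0.0248]
now [ 0.4495 -0.1491  0.2199] jaw 89.5 q7 1.79 F [-4.7 -7.1 -0.7] w 1.005 g 0.0
row [-0.05  0.21  2.16] [-0.01 -0.01 -0.06]
```

View pics/w4.png

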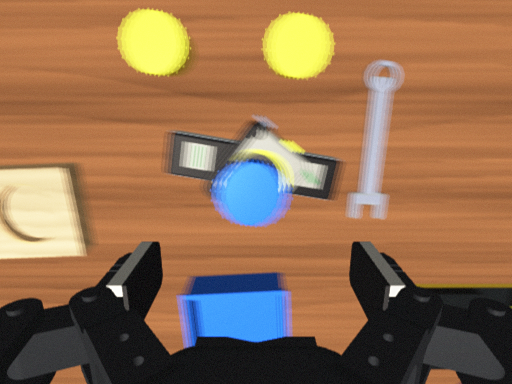

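```bash
python3 -m pendant '[[-0.02,0.18,0.3,0,0,0,1],[-0.02,0.18,0.7,0,0,0,1],[-0.02,0.18,1.2,0,0,0,1],[-0.02,0.18,1.7,0,0,0,1],[-0.02,0.18,2.0,0,0,0,1],[-0.02,0.18,2.2,0,0,0,1],[-0.02,0.18,2.28,0,0,0,1],[-0.02,0.18,2.28,0,0,0,1],[-0.02,0.18,2.28,0,0,0,0.6],[-0.02,0.18,2.28,0,0,0,0.4]]' 30
python3 -c "
from h import *
go(.4505,-.140,.106,90)"
```

```text
clock: 10.2
position: [0.4536, -0.1312, 0.1068]
ee_rot: [0.0, 1.0, -0.0, 0.001]
ft_force: [0.1, -1.7, 1.7]
grip_width: 0.7
grasp_force: 1.1
now [ 0.4536 -0.1312  0.1068] jaw 90.0 q7 1.84 F [ 0.1 -1.7  1.7] w 0.7 g 1.1
row [ 0.06 -0.18  0.02] [-0.    0.01 -0.  ]
```

```bash
python3 -m pendant '[[0,0,0,0,0,0,1],[0,0,0,0,0,0,1],[0,-0.05,0,0,0,0,1],[0.03,-0.1,0,0,0,0,1],[0.05,-0.16,0,0,0,0,1],[0.05,-0.16,0,0,0,0,1],[0.05,-0.16,0,0,0,0,1],[0.05,-0.16,0,0,0,0,1],[0.05,-0.16,0,0,0,0,1],[0.05,-0.16,0,0,0,0,1]]'
python3 - <<'E'
from h import *
for c in ['side','scene']:
    im,d,W,cal=shot(c); z=W[:,:,2]; b=(im[:,:,2]>im[:,:,0].astype(int)+60)
    m=b&(np.abs(W[:,:,0]-.45)<.06)&(np.abs(W[:,:,1]+.139)<.06)&(z>.105)
    p=W[m]
    if len(p)>8:
        c_,r=cv2.minEnclosingCircle((p[:,:2]*1000).astype(np.float32));print(c,len(p),np.round(c_,1),r,np.percentile(p[:,2],[5,50,95]).round(4))
    if c=='side': cv2.imwrite('pics/s1.png',cv2.resize(im[150:270,170:330],(800,600))[:,:,::-1])
go(.4505,-.140,.106,90)
E
```

```text
clock: 11.45
position: [0.4507, -0.1387, 0.1063]
ee_rot: [-0.0, 1.0, 0.0, -0.0]
ft_force: [0.3, 0.3, -0.2]
grip_width: 0.999
grasp_force: 0.0
side 100 [ 452.9 -155. ] 36.524925231933594 [0.1147 0.1245 0.1269]
scene 101 [ 457.5 -131.8] 52.12016296386719 [0.1146 0.1244 0.1606]
now [ 0.4507 -0.1387  0.1063] jaw 90.0 q7 1.86 F [-0.4 -0.2 -0.5] w 1.001 g 0.0
row [ 0.   -0.03  0.01] [ 0. -0.  0.]
```

View pics/s1.png

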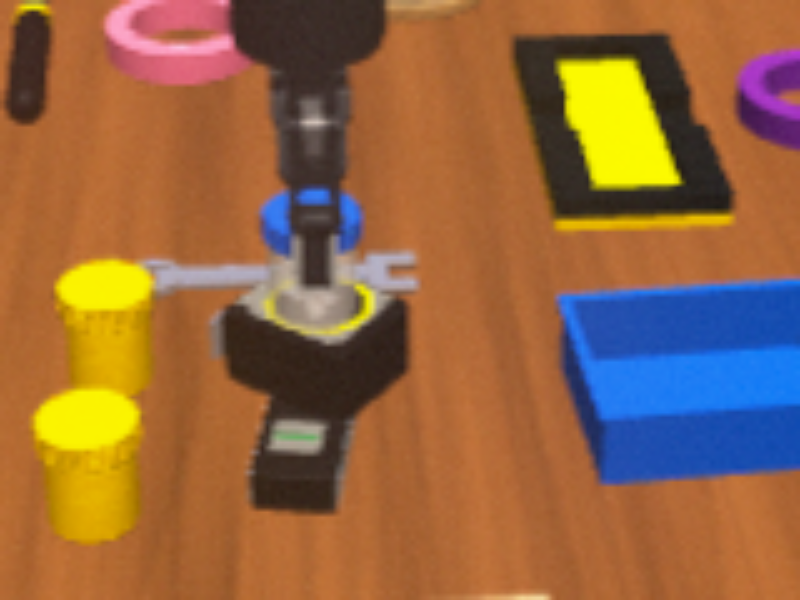

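The jar stands upright (lid at crop 312,215), centred under the open jaws. I'll close and lift.

```bash
python3 -m pendant '[[0,0,0,0,0,0,0.4],[0,0,0,0,0,0,0.1],[0,0,0,0,0,0,-0.2],[0,0,0,0,0,0,-0.5],[0,0,0,0,0,0,-0.5],[0,0,-0.2,0,0,0,-0.5],[0,0,-0.5,0,0,0,-0.5],[0,0,-0.9,0,0,0,-0.5],[0,0,-1,0,0,0,-0.5],[0,0,-1,0,0,0,-0.5]]' 35
python3 -c "
from h import *
go(.502,-.3815,.156,90)"
```

```text
clock: 12.8
position: [0.4508, -0.1387, 0.1565]
ee_rot: [-0.0, 1.0, 0.0, 0.0]
ft_force: [-0.0, -0.6, -1.9]
grip_width: 0.576
grasp_force: 36.4
now [ 0.4508 -0.1387  0.1565] jaw 90.0 q7 1.81 F [-0.  -0.6 -1.9] w 0.576 g 36.4
row [-1.02 -4.86  0.01] [0.   0.01 0.  ]
```

```bash
python3 -m pendant '[[-0.1,-0.6,0,0,0,0,-0.5],[-0.3,-1.4,0,0,0,0,-0.5],[-0.5,-2.3,0,0,0,0,-0.5],[-0.7,-3.2,0,0,0,0,-0.5],[-0.9,-4.1,0,0,0,0,-0.5],[-1,-4.6,0,0,0,0,-0.5],[-1.02,-4.86,0,0,0,0,-0.5],[-1.02,-4.86,0,0,0,0,-0.5],[-1.02,-4.86,0,0,0,0,-0.5],[-1.02,-4.86,0,0,0,0,-0.5]]'
python3 - <<'E'
from h import *
im,d,W,cal=shot('wrist','w5.png')
z=W[:,:,2];near=(np.abs(W[:,:,0]-.502)<.1)&(np.abs(W[:,:,1]+.3815)<.1)
for n,m in (('lid',near&(z>.16)&(z<.185)),('blk',near&(z>.022)&(z<.034))):
    p=W[m];c,r=cv2.minEnclosingCircle((p[:,:2]*1000).astype(np.float32));print(n,len(p),np.round(c,1),r,cv2.minAreaRect((p[:,:2]*1000).astype(np.float32)),np.percentile(p[:,2],[5,50,95]).round(4))
for c in ['side','scene']:
    im,d,W,cal=shot(c); z=W[:,:,2]; b=(im[:,:,2]>im[:,:,0].astype(int)+60)
    m=b&(np.abs(W[:,:,0]-.5)<.06)&(np.abs(W[:,:,1]+.38)<.06)&(z>.15)&(z<.19)
    p=W[m]
    if len(p)>8: c_,r=cv2.minEnclosingCircle((p[:,:2]*1000).astype(np.float32));print(c,len(p),np.round(c_,1),r)
    if c=='side': cv2.imwrite('pics/s2.png',cv2.resize(im[170:330,180:340],(600,600))[:,:,::-1])
go(.502,-.3815,.056,90)
E
```

```text
clock: 14.05
position: [0.5021, -0.3806, 0.1564]
ee_rot: [-0.001, 1.0, 0.0, 0.0]
ft_force: [-0.3, -0.3, -1.6]
grip_width: 0.575
grasp_force: 36.6
lid 14641 [ 495.2 -380.3] 38.38018035888672 ((495.626953125, -380.40191650390625), (59.88371276855469, 58.858619689941406), 44.71556091308594) [0.165  0.1734 0.1812]
blk 7012 [ 498.4 -381.1] 68.17913818359375 ((500.4212341308594, -381.3544616699219), (98.34151458740234, 100.24735260009766), 2.1290078163146973) [0.0261 0.0274 0.0285]
side 134 [ 501.7 -383.5] 25.821823120117188
scene 51 [ 509.2 -382.5] 29.610828399658203
now [ 0.502  -0.3811  0.1564] jaw 90.1 q7 2.39 F [-0.1  0.7 -1.1] w 0.571 g 36.6
row [ 0.   -0.01  2.01] [0.   0.   0.01]
```

View pics/s2.png

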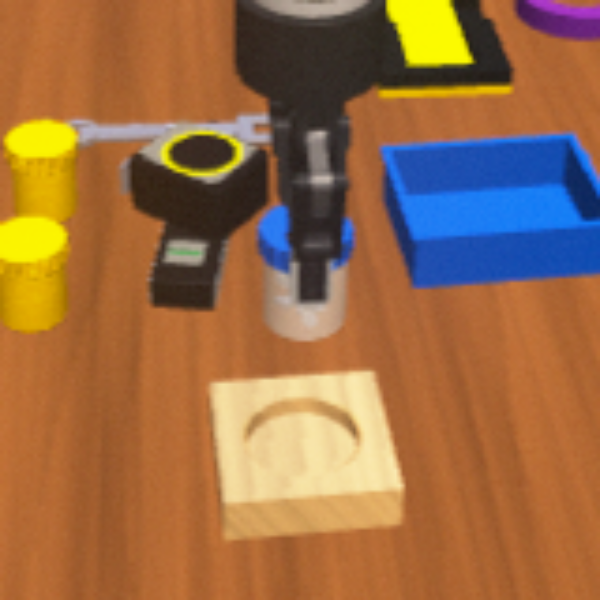

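```bash
python3 -m pendant '[[0,0,0.4,0,0,0,-0.5],[0,0,0.8,0,0,0,-0.5],[0,0,1.2,0,0,0,-0.5],[0,0,1.5,0,0,0,-0.5],[0,0,1.7,0,0,0,-0.5],[0,0,1.85,0,0,0,-0.5],[0,0,1.92,0,0,0,-0.5],[0,0,1.97,0,0,0,-0.5],[0,0,2.0,0,0,0,-0.5],[0,0,2.0,0,0,0,-0.5]]'
```

```text
clock: 15.45
position: [0.5019, -0.3819, 0.0566]
ee_rot: [-0.0, 1.0, -0.0, 0.0]
ft_force: [0.1, 0.1, -0.1]
grip_width: 0.567
grasp_force: 36.7
```

```bash
python3 -m pendant '[[0,0,0.02,0,0,0,-0.5],[0,0,0.02,0,0,0,0.4],[0,0,0.02,0,0,0,0.7],[0,0,0.02,0,0,0,0.7],[0,0,-0.3,0,0,0,0.7],[0,0,-0.8,0,0,0,0.7],[0,0,-1.6,0,0,0,0.8],[0,0,-2.5,0,0,0,1],[0,0,-2.9,0,0,0,1],[0,0,-2.9,0,0,0,1]]'
python3 - <<'E'
from h import *
for c in ['side','wrist']:
    im,d,W,cal=shot(c,c+'9.png'); z=W[:,:,2]; b=(im[:,:,2]>im[:,:,0].astype(int)+60)
    m=b&(np.abs(W[:,:,0]-.5)<.06)&(np.abs(W[:,:,1]+.38)<.06)&(z>.065)
    p=W[m]; c_,r=cv2.minEnclosingCircle((p[:,:2]*1000).astype(np.float32));print(c,len(p),np.round(c_,1),r,np.percentile(p[:,2],[5,50,95]).round(4))
go(.4505,-.137,.2,52)
E
```

```text
clock: 16.7
position: [0.5022, -0.3823, 0.2029]
ee_rot: [-0.0, 1.0, -0.001, 0.001]
ft_force: [0.8, 1.1, -0.6]
grip_width: 1.0
grasp_force: 0.0
side 366 [ 502.3 -384.4] 26.095203399658203 [0.0674 0.0747 0.0766]
wrist 2798 [ 499.3 -363.8] 44.135066986083984 [0.0719 0.0734 0.0747]
now [ 0.5014 -0.3813  0.2003] jaw 90.0 q7 2.37 F [-0.7  1.2 -0.9] w 0.997 g 0.0
row [1.02 4.89 0.01] [ 0.   -0.01  4.75]
```

```bash
python3 -m pendant '[[0.1,0.5,0,0,0,0.6,1],[0.3,1.3,0,0,0,1.4,1],[0.5,2.3,0,0,0,2.4,1],[0.7,3.2,0,0,0,3.4,1],[0.85,4.0,0,0,0,4.2,1],[0.95,4.6,0,0,0,4.7,1],[1.02,4.85,0,0,0,4.75,1],[1.02,4.89,0,0,0,4.75,1],[1.02,4.89,0,0,0,4.75,1],[1.02,4.89,0,0,0,4.75,1]]'
python3 - <<'E'
from h import *
im,d,W,cal=shot('wrist','w6.png')
z=W[:,:,2]; near=(np.abs(W[:,:,0]-.452)<.08)&(np.abs(W[:,:,1]+.139)<.08)
for n,m in (('meas',near&(z>.060)&(z<.068)),('bin',(z>.038)&(z<.05)&(np.abs(W[:,:,0]-.66)<.1)&(np.abs(W[:,:,1]+.158)<.1))):
    p=W[m]
    if len(p)>9: print(n,len(p),cv2.minAreaRect((p[:,:2]*1000).astype(np.float32)),np.percentile(p[:,2],[5,50,95]).round(4))
im,d,W,cal=shot('side');z=W[:,:,2]; near=(np.abs(W[:,:,0]-.452)<.08)&(np.abs(W[:,:,1]+.139)<.08)
p=W[near&(z>.06)&(z<.068)];print(len(p),cv2.minAreaRect((p[:,:2]*1000).astype(np.float32)))
go(.4505,-.137,.045,52)
E
```

```text
clock: 18.05
position: [0.4506, -0.1381, 0.201]
ee_rot: [0.326, 0.945, -0.0, -0.0]
ft_force: [0.6, -0.6, 0.1]
grip_width: 0.999
grasp_force: 0.0
meas 6795 ((451.5372009277344, -136.60214233398438), (66.16775512695312, 80.7073974609375), 51.81893539428711) [0.0624 0.0637 0.0649]
bin 766 ((590.4693603515625, -172.94046020507812), (30.596906661987305, 97.58940124511719), 18.942216873168945) [0.04   0.0433 0.0445]
453 ((451.5606384277344, -139.811279296875), (67.7719497680664, 83.45967102050781), 50.83685302734375)
now [ 0.4506 -0.1379  0.2011] jaw 51.9 q7 1.11 F [-0.4  0.3 -0.7] w 1.002 g 0.0
row [0.01 0.01 3.12] [-0.   -0.   -0.01]
```

View pics/w6.png

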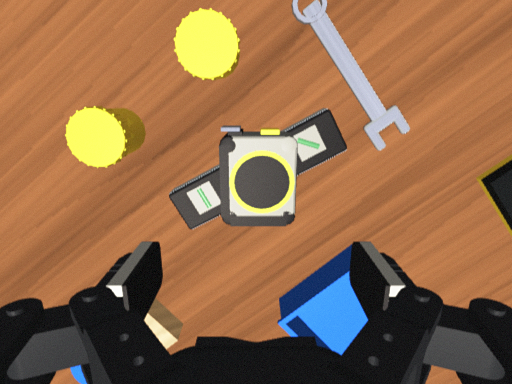

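```bash
python3 -m pendant '[[0,0,0.6,0,0,0,1],[0,0,1.3,0,0,0,1],[0,0,2.0,0,0,0,1],[0,0,2.6,0,0,0,1],[0,0,3.0,0,0,0,1],[0,0,3.15,0,0,0,1],[0,0,3.15,0,0,0,1],[0,0,3.15,0,0,0,0.5],[0,0,3.15,0,0,0,0.2],[0,0,3.15,0,0,0,0]]' 50
python3 -m pendant '[[0,0,0,0,0,0,0],[0,0,0,0,0,0,0],[0,0,-0.1,0,0,0,0],[0,0,-0.3,0,0,0,0],[0,0,-0.7,0,0,0,0],[0,0,-1.2,0,0,0,0],[0,0,-1.6,0,0,0,0],[0,0,-1.6,0,0,0,0],[0,0,-1.6,0,0,0,0],[0,0,-1.6,0,0,0,0]]'
python3 - <<'E'
from h import *
for c in ['side','scene']:
    im,d,W,cal=shot(c); z=W[:,:,2]
    b=(im[:,:,2]>im[:,:,0].astype(int)+50)&(im[:,:,2]>80)
    p=W[b&(z>.038)&(z<.05)&(np.abs(W[:,:,0]-.66)<.1)&(np.abs(W[:,:,1]+.158)<.1)]
    print(c,len(p),cv2.minAreaRect((p[:,:2]*1000).astype(np.float32)))
    p=W[(z>.018)&(z<.03)&(np.abs(W[:,:,0]-.452)<.08)&(np.abs(W[:,:,1]+.139)<.12)]
    print(' level',len(p),cv2.minAreaRect((p[:,:2]*1000).astype(np.float32)))
go(.661,-.158,.125,4)
E
```

```text
clock: 19.4
position: [0.4516, -0.1373, 0.0449]
ee_rot: [0.326, 0.946, 0.001, 0.001]
ft_force: [-0.3, 1.0, 6.4]
grip_width: 0.764
grasp_force: 55.5
clock: 20.65
position: [0.4501, -0.1372, 0.123]
ee_rot: [0.326, 0.946, -0.0, -0.001]
ft_force: [-0.2, 0.6, -3.1]
grip_width: 0.763
grasp_force: 56.9
side 479 ((660.7232666015625, -158.0205535888672), (147.3129425048828, 121.4839096069336), 2.8683505058288574)
 level 683 ((450.8744812011719, -141.8338165283203), (185.36492919921875, 45.402069091796875), 80.31663513183594)
scene 280 ((661.7698974609375, -157.19903564453125), (150.04713439941406, 122.20526123046875), 3.672717571258545)
 level 384 ((453.1148681640625, -137.59512329101562), (181.06576538085938, 47.49308776855469), 80.80232238769531)
now [ 0.4502 -0.1373  0.1231] jaw 52.0 q7 1.2 F [-0.3 -0.2 -3.8] w 0.76 g 56.9
row [-3.58  2.27 -0.04] [-0.01 -0.    6.  ]
```

```bash
python3 -m pendant '[[-0.4,0.2,0,0,0,0.6,0],[-1.0,0.6,0,0,0,1.6,0],[-1.7,1.0,0,0,0,2.8,0],[-2.4,1.5,0,0,0,4.0,0],[-3.0,1.9,0,0,0,5.0,0],[-3.4,2.1,0,0,0,5.7,0],[-3.56,2.25,0,0,0,6.0,0],[-3.56,2.25,0,0,0,6.0,0],[-3.56,2.25,0,0,0,6.0,0],[-3.56,2.25,0,0,0,6.0,0]]'
python3 - <<'E'
from h import *
im,d,W,cal=shot('wrist','w7.png'); z=W[:,:,2]
cv2.imwrite('pics/s3.png',manip.camera('side')[0][150:280,250:380,::-1].repeat(4,0).repeat(4,1))
b=(im[:,:,2]>im[:,:,0].astype(int)+50)
p=W[b&(z>.038)&(z<.05)];print(len(p),cv2.minAreaRect((p[:,:2]*1000).astype(np.float32)))
go(.66,-.158,.024,4)
E
```

```text
clock: 22.0
position: [0.6597, -0.1583, 0.1238]
ee_rot: [0.682, 0.731, 0.0, -0.0]
ft_force: [-0.4, 0.5, -3.7]
grip_width: 0.762
grasp_force: 56.8
4965 ((659.8599853515625, -144.19761657714844), (148.39541625976562, 91.91458892822266), 3.3178930282592773)
now [ 0.6599 -0.1582  0.1239] jaw 4.0 q7 0.57 F [-1.  -0.8 -3.3] w 0.767 g 56.8
row [0. 0. 2.] [ 0. -0.  0.]
```

View pics/w7.png

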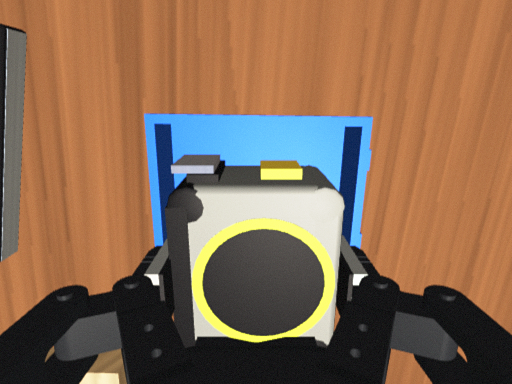

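```bash
python3 -m pendant '[[-0.05,0,0.3,0,0,0,0],[-0.05,0,0.7,0,0,0,0],[-0.05,0,1.1,0,0,0,0],[-0.05,0,1.4,0,0,0,0],[-0.05,0,1.65,0,0,0,0],[-0.05,0,1.8,0,0,0,0],[-0.05,0,1.9,0,0,0,0],[-0.05,0,1.95,0,0,0,0],[-0.05,0,1.97,0,0,0,0],[-0.05,0,1.97,0,0,0,0]]'
```

```text
clock: 23.35
position: [0.6605, -0.1607, 0.0255]
ee_rot: [0.682, 0.731, 0.0, 0.0]
ft_force: [0.3, 0.2, -3.5]
grip_width: 0.763
grasp_force: 56.9
```

Still hanging (−3.5 N); lower a bit more.

```bash
python3 -m pendant '[[0,0,0.02,0,0,0,0],[0,0,0.02,0,0,0,0],[0,0,0.04,0,0,0,0],[0,0,0.04,0,0,0,0],[0,0,0.05,0,0,0,0],[0,0,0.05,0,0,0,0],[0,0,0.06,0,0,0,0],[0,0,0.06,0,0,0,0],[0,0,0.06,0,0,0,0],[0,0,0.06,0,0,0,0]]'
```

```text
clock: 24.6
position: [0.6605, -0.1607, 0.0241]
ee_rot: [0.682, 0.731, 0.001, -0.0]
ft_force: [-8.4, 4.0, 13.9]
grip_width: 0.76
grasp_force: 59.0
```

```bash
python3 -m pendant '[[0,0,0,0,0,0,0.7],[0,0,0,0,0,0,0.85],[0,0,0,0,0,0,0.85],[0,0,-0.2,0,0,0,0.85],[0,0,-0.6,0,0,0,0.85],[0,0,-1.2,0,0,0,0.85],[0,0,-2.0,0,0,0,0.85],[0,0,-2.9,0,0,0,0.85],[0,0,-3.5,0,0,0,0.85],[0,0,-3.5,0,0,0,0.85]]'
python3 - <<'E'
from h import *
im,d,W,cal=shot('wrist','w8.png'); z=W[:,:,2]
p=W[(z>.036)&(z<.05)&(np.abs(W[:,:,0]-.66)<.05)&(np.abs(W[:,:,1]+.16)<.048)];print(len(p),cv2.minAreaRect((p[:,:2]*1000).astype(np.float32)),np.percentile(p[:,2],[5,50,95]))
go(.452,-.139,.19,-9.6)
E
```

```text
clock: 25.85
position: [0.6615, -0.1616, 0.2016]
ee_rot: [0.682, 0.731, 0.002, 0.002]
ft_force: [0.5, 0.5, -0.7]
grip_width: 0.926
grasp_force: 0.0
6190 ((667.0318603515625, -163.70179748535156), (80.25895690917969, 93.22066497802734), 3.6956841945648193) [0.04095113 0.04261573 0.04386581]
now [ 0.6609 -0.1611  0.1995] jaw 4.0 q7 0.55 F [-0.3  0.3 -0.7] w 0.927 g 0.0
row [ 0.73 -4.14  0.18] [0.02 0.   1.7 ]
```

View pics/w8.png

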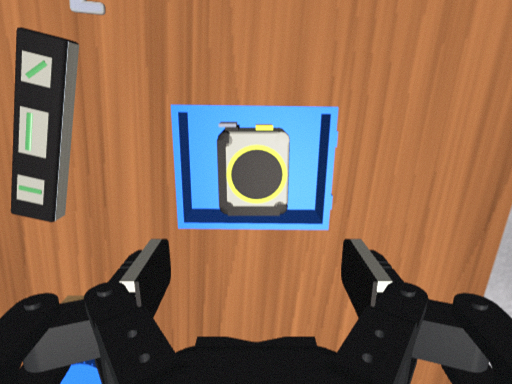

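```bash
python3 -m pendant '[[0.1,-0.6,0.1,0,0,0.3,1],[0.2,-1.3,0.1,0,0,0.7,1],[0.35,-2.1,0.18,0,0,1.1,1],[0.5,-2.9,0.18,0,0,1.5,1],[0.65,-3.6,0.18,0,0,1.7,1],[0.73,-4.05,0.18,0,0,1.7,1],[0.73,-4.14,0.18,0,0,1.7,1],[0.73,-4.14,0.18,0,0,1.7,1],[0.73,-4.14,0.18,0,0,1.7,1],[0.73,-4.14,0.18,0,0,1.7,1]]'
python3 - <<'E'
from h import *
im,d,W,cal=shot('wrist','w9.png')
for c in ('wrist','side','scene'):
    if c!='wrist': im,d,W,cal=shot(c)
    z=W[:,:,2]
    p=W[(z>.018)&(z<.03)&(np.abs(W[:,:,0]-.452)<.07)&(np.abs(W[:,:,1]+.139)<.115)]
    print(c,len(p),cv2.minAreaRect((p[:,:2]*1000).astype(np.float32)),np.median(p[:,2]))
go(.452,-.139,.022,-9.6)
E
```

```text
clock: 27.15
position: [0.4517, -0.1391, 0.1883]
ee_rot: [0.764, 0.645, -0.001, 0.0]
ft_force: [-0.4, 0.9, 0.7]
grip_width: 0.998
grasp_force: 0.0
wrist 8753 ((451.0618591308594, -138.31793212890625), (179.5092010498047, 45.0305061340332), 80.21797943115234) 0.023418727163681097
side 694 ((451.35150146484375, -139.90631103515625), (184.20518493652344, 45.24065017700195), 80.1675033569336) 0.02507109376375871
scene 431 ((452.2801818847656, -138.76611328125), (187.20611572265625, 47.489479064941406), 80.37657165527344) 0.024668367267618896
now [ 0.4515 -0.139   0.1882] jaw -9.6 q7 0.06 F [-0.3 -0.6  0.7] w 0.998 g 0.0
row [0.   0.01 3.32] [-0.    0.01 -0.  ]
```

```bash
python3 -m pendant '[[0,0,0.6,0,0,0,0.9],[0,0,1.3,0,0,0,0.8],[0,0,2.0,0,0,0,0.7],[0,0,2.7,0,0,0,0.7],[0,0,3.1,0,0,0,0.7],[0,0,3.28,0,0,0,0.7],[0,0,3.34,0,0,0,0.7],[0,0,3.34,0,0,0,0.3],[0,0,3.34,0,0,0,0],[0,0,3.34,0,0,0,-0.5]]' 60
python3 -m pendant '[[0,0,0,0,0,0,-0.5],[0,0,0,0,0,0,-0.5],[0,0,-0.1,0,0,0,-0.5],[0,0,-0.4,0,0,0,-0.5],[0,0,-0.9,0,0,0,-0.5],[0,0,-1.5,0,0,0,-0.5],[0,0,-2,0,0,0,-0.5],[0,0,-2,0,0,0,-0.5],[0,0,-2,0,0,0,-0.5],[0,0,-2,0,0,0,-0.5]]'
python3 -c "
from h import *
go(.659,.152,.12,0)"
```

```text
clock: 28.55
position: [0.4519, -0.1387, 0.0223]
ee_rot: [0.764, 0.646, 0.001, 0.0]
ft_force: [-3.5, 0.9, 9.5]
grip_width: 0.498
grasp_force: 60.2
clock: 29.8
position: [0.4508, -0.1387, 0.1206]
ee_rot: [0.764, 0.645, -0.001, -0.0]
ft_force: [-0.2, -1.0, -1.6]
grip_width: 0.5
grasp_force: 61.8
now [ 0.4508 -0.1387  0.1206] jaw -9.6 q7 0.24 F [-0.2 -1.  -1.6] w 0.5 g 61.8
row [6.43 3.14 0.01] [-0.01  0.   -1.2 ]
```

```bash
python3 -m pendant '[[0.4,0.2,0,0,0,-0.1,-0.5],[1.2,0.6,0,0,0,-0.3,-0.5],[2.1,1.0,0,0,0,-0.5,-0.5],[3.1,1.5,0,0,0,-0.7,-0.5],[4.1,2.0,0,0,0,-0.9,-0.5],[5.1,2.5,0,0,0,-1.1,-0.5],[5.9,2.9,0,0,0,-1.2,-0.5],[6.3,3.1,0,0,0,-1.2,-0.5],[6.43,3.14,0,0,0,-1.2,-0.5],[6.43,3.14,0,0,0,-1.2,-0.5]]'
python3 -m pendant '[[0,0,0,0,0,0,-0.5],[0,0,0,0,0,0,-0.5],[0,0,0,0,0,0,-0.5],[0,0,0,0,0,0,-0.5],[0,0,0,0,0,0,-0.5],[0,0,0,0,0,0,-0.5],[0,0,0,0,0,0,-0.5],[0,0,0,0,0,0,-0.5],[0,0,0,0,0,0,-0.5],[0,0,0,0,0,0,-0.5]]'
python3 - <<'E'
from h import *
rc=lambda p:cv2.minAreaRect((p[:,:2]*1000).astype(np.float32))
for c in ('wrist','side','scene'):
    im,d,W,cal=shot(c,'f_%s.png'%c)
    z=W[:,:,2]; near=(np.abs(W[:,:,0]-.659)<.09)&(np.abs(W[:,:,1]-.152)<.15)
    p=W[near&(z>.018)&(z<.03)]; print(c,'foam',len(p),rc(p) if len(p)>5 else '')
    y=(im[:,:,0]>150)&(im[:,:,1]>150)&(im[:,:,2]<110)
    p=W[near&y&(z>.003)&(z<.013)]; print('  floor',len(p),rc(p) if len(p)>5 else '')
    p=W[near&(z>.117)&(z<.129)]; print('  level',len(p),rc(p) if len(p)>5 else '',np.percentile(p[:,2],[5,50,95]).round(4) if len(p) else '')
go(.659,.152,.03,0)
E
```

```text
clock: 31.05
position: [0.6593, 0.1519, 0.1204]
ee_rot: [0.707, 0.707, -0.001, -0.0]
ft_force: [-0.0, -0.5, -1.5]
grip_width: 0.499
grasp_force: 61.7
clock: 32.3
position: [0.6597, 0.1521, 0.1213]
ee_rot: [0.707, 0.707, 0.0, -0.0]
ft_force: [-0.5, 0.6, -2.5]
grip_width: 0.497
grasp_force: 61.7
wrist foam 10181 ((676.2666015625, 154.2667694091797), (145.46237182617188, 230.8008270263672), 0.011519558727741241)
  floor 0 
  level 31538 ((659.1526489257812, 176.01551818847656), (69.95309448242188, 132.35968017578125), 0.06027499586343765) [0.1208 0.1223 0.1236]
side foam 544 ((675.909423828125, 151.49058532714844), (242.6738739013672, 145.397705078125), 89.85340118408203)
  floor 460 ((661.541259765625, 144.1851806640625), (224.03746032714844, 106.62760162353516), 88.71993255615234)
  level 348 ((659.3197021484375, 144.23338317871094), (180.75608825683594, 67.01872253417969), 81.56454467773438) [0.1191 0.1241 0.1266]
scene foam 770 ((683.3525390625, 161.9899139404297), (133.0797576904297, 252.39031982421875), 21.00845718383789)
  floor 660 ((661.3505249023438, 145.43576049804688), (59.09183120727539, 197.53773498535156), 5.169053554534912)
  level 524 ((660.6636352539062, 154.5262908935547), (177.69525146484375, 68.6321792602539), 81.04862976074219) [0.1191 0.1233 0.1269]
now [0.6597 0.1521 0.1213] jaw 0.0 q7 0.05 F [ 0.4 -0.5 -2. ] w 0.495 g 61.7
row [-0.   -0.01  1.83] [-0. -0.  0.]
```

View pics/f_wrist.png

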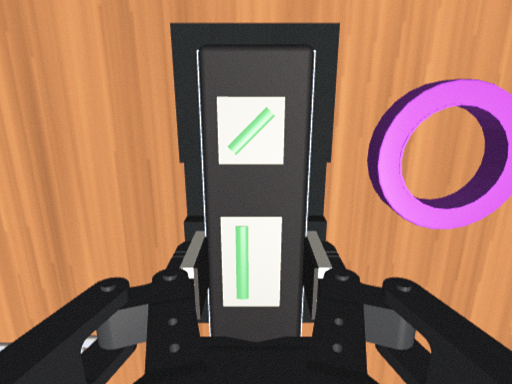

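```bash
python3 -m pendant '[[0.02,-0.01,0.3,0,0,0,-0.5],[0.02,-0.01,0.7,0,0,0,-0.5],[0.02,-0.01,1.1,0,0,0,-0.5],[0.02,-0.01,1.4,0,0,0,-0.5],[0.02,-0.01,1.6,0,0,0,-0.5],[0.02,-0.01,1.7,0,0,0,-0.5],[0.02,-0.01,1.76,0,0,0,-0.5],[0.02,-0.01,1.8,0,0,0,-0.5],[0.02,-0.01,1.82,0,0,0,-0.5],[0.02,-0.01,1.82,0,0,0,-0.5]]'
```

```text
clock: 33.7
position: [0.6594, 0.1531, 0.0305]
ee_rot: [0.707, 0.707, 0.0, 0.0]
ft_force: [0.2, -0.4, -2.8]
grip_width: 0.497
grasp_force: 61.7
```

```bash
python3 -m pendant '[[0,0,0.01,0,0,0,-0.5],[0,0,0.02,0,0,0,-0.5],[0,0,0.02,0,0,0,-0.5],[0,0,0.03,0,0,0,-0.5],[0,0,0.03,0,0,0,-0.5],[0,0,0.03,0,0,0,-0.5],[0,0,0.03,0,0,0,-0.5],[0,0,0.03,0,0,0,-0.5],[0,0,0.03,0,0,0,-0.5],[0,0,0.03,0,0,0,-0.5]]'
```

```text
clock: 34.95
position: [0.6594, 0.1531, 0.0304]
ee_rot: [0.707, 0.707, 0.0, -0.0]
ft_force: [-6.6, -0.4, 12.1]
grip_width: 0.501
grasp_force: 63.5
```

```bash
python3 -m pendant '[[0,0,0,0,0,0,0.2],[0,0,0,0,0,0,0.3],[0,0,0,0,0,0,0.3],[0,0,-0.2,0,0,0,0.3],[0,0,-0.6,0,0,0,0.3],[0,0,-1.2,0,0,0,0.3],[0,0,-2.0,0,0,0,0.3],[0,0,-2.9,0,0,0,0.3],[0,0,-3.5,0,0,0,0.3],[0,0,-3.5,0,0,0,0.3]]'
python3 - <<'E'
from h import *
im,d,W,cal=shot('wrist','w10.png'); z=W[:,:,2]
p=W[(z>.027)&(z<.04)&(np.abs(W[:,:,0]-.659)<.05)&(np.abs(W[:,:,1]-.152)<.11)];print(len(p),cv2.minAreaRect((p[:,:2]*1000).astype(np.float32)),np.percentile(p[:,2],[5,50,95]))
im,d,W,cal=shot('scene')
cv2.imwrite('pics/end.png',cv2.resize(im[125:330,160:440],(800,586),interpolation=cv2.INTER_CUBIC)[:,:,::-1])
o=manip.get_obs();print(o['position'],o['clock'])
E
```

```text
clock: 36.2
position: [0.6606, 0.1527, 0.2081]
ee_rot: [0.707, 0.707, 0.003, 0.001]
ft_force: [-0.9, 0.3, -1.1]
grip_width: 0.653
grasp_force: 0.0
8127 ((658.9373168945312, 153.4975128173828), (178.7193145751953, 44.945823669433594), 89.80580139160156) [0.02967912 0.03142656 0.03272498]
[0.65925783 0.15301142 0.20457305] 36.3
```

View pics/end.png

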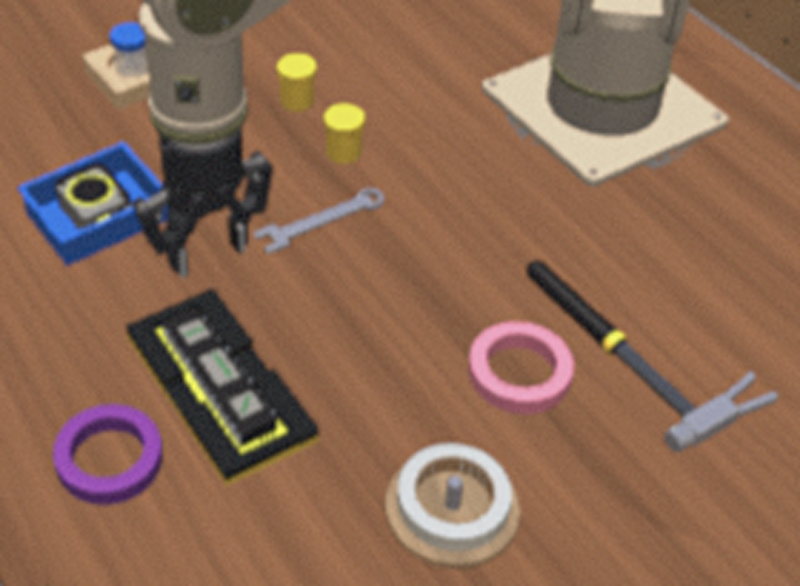

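View pics/w10.png

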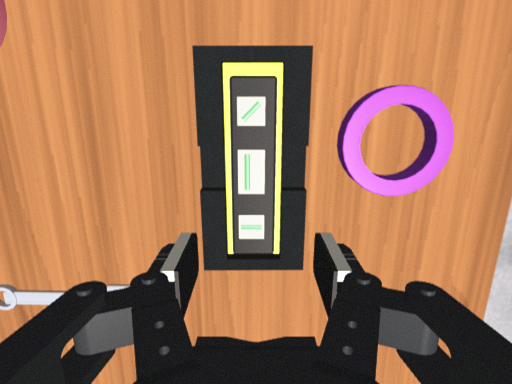

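All four tools are in place: level flat in the inlay (top at 32 mm), roll around the post, measure in the bin, jar in the block. The bystanders are untouched.

```bash
python3 -c "
from workcell import manip
print(manip.hand_in())"
```

```text
the job is handed in; nothing more can be done
None
```

I put all four tools away (roll over the post, jar in its recess, measure flat in the bin, level down in the inlay), left the hammer and wrench where they lay, and handed the job in at about 36 s; the first try at the jar was about 9 mm off and brushed its lid, and it stayed upright.

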